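# Raise the sash of the bench enclosure to its mark

### The arm

A 7-joint arm with a two-finger parallel gripper is mounted at the origin on the work surface. World frame = base frame: x ahead of the robot, y to its left, z up, the work surface at z = 0. Lengths are in m, angles in rad, forces in N, time in s.
With the tool pointing down it reaches from about 0.35 to 0.9 m from the base axis. Payload 8.1 kg.
Tool frame: the origin (TCP) lies at the centre of the arm's flange, where the gripper is bolted on; the fingertips stand 173 mm ahead of it and the grasp point (between the pads) lies 155 mm ahead of it; z points along the fingers, y is the line along which they close (so a half turn about z gives the same grasp; the last joint's range is limited). The gripper opens to 85 mm and grips with 20 to 120 N. Pads are 22 mm wide; open, the fingers measure 114 mm over their backs; the gripper's body (76 mm by 85 mm) begins 54 mm behind the grasp point. The pads swing forward as they close: fully open they stand 13 mm farther back than shut.
Start: joints at [1.145, 0.434, 0.025, 1.573, -0.012, 1.134, -0.075], TCP at [0.198, -0.593, 0.405] pointing down, gripper open.
Joint ranges: [-2.62, 2.62], [-0.44, 2.09], [-1.27, 1.32], [0.08, 2.57], [-1.32, 4.46], [0.12, 2], [-2.74, 2.74]. Speed limits (rad/s): [2.22, 2.22, 3.01, 3.01, 3.14, 3.14, 3.14].

### API

Orientations are given as [roll, pitch, yaw] about the fixed x, y, z axes, in that order (R = Rz(yaw) Ry(pitch) Rx(roll)).
In Python, from workcell import move_pose, move_linear, set_joints, open_jaws, close_gripper, sleep, inverse_kinematics, get_state, read_camera, calibration, PlanningError, hand_in gives the robot as it stands. Calls block until the motion is done:
- move_pose(position, orientation): joint-space move of the TCP to a pose.
- move_linear(position, frame=None, velocity=0.15, f_stop=None): straight line of the TCP; frame=None keeps the orientation; velocity is the mean speed in m/s. With f_stop (N) it stops when the force on the tool has changed by that much, and returns True; else False.
- set_joints(angles): joint-space move.
- open_jaws() and close_gripper(f_grip=None): open the fingers fully, or close them until they stop; f_grip is the grip in N (None keeps the last).
- sleep(seconds).
- inverse_kinematics(position, orientation): joint angles nearest the present ones, or None.
- get_state(): the state.
- read_camera(name): name is "scene" or "top"; returns the picture (420x560x3 uint8, blue, green, red); there is no depth.
- calibration(name): a dict with "fov_y" (degrees; the focal length in pixels is half the picture's height over the tangent of half this angle, whatever the lens; pixels are square), "cx", "cy" (the principal point, pixels), "xyz" and "rotation" of the camera in the world. Camera axes: x right, y down, z forward; pixel columns grow to the right and rows downward; lengths in m; the calibration is good to about 2 mm. A picture is of the moment at which its call begins. calibration takes no time and is no camera call.
A pose or a line that the arm cannot do raises PlanningError and nothing moves.
- hand_in(): hands the job in; it is judged then, once.
The state is a dict: "time": time; "q": joint angles; "qvel": joint speeds; "tau": joint torques, N m; "eef_pos": TCP position; "orientation": TCP orientation; "ft_force": force on the tool from outside, world axes, zero at the start; "moment": the same for the moment, N m; "width": finger opening in m; "grip_force": force on a finger pad.
Only numpy, scipy, OpenCV 4.12 (cv2) and the standard library are available. Lean on these libraries where they do the work, as an engineer would, in place of code of your own. Each camera call takes 0.05 s, during which the arm holds its last target. There are 200 camera calls.

### The job

Push the sliding window of the clear bench enclosure up with your fingers from beneath its yellow lip, until the lip is level with the two green height marks on the side rails, then take your hand away and leave it there. Only push: do not pinch the lip, and leave the glassware and the other things on the bench where they stand.

Things in the scene. Friction and masses are not known exactly. Their poses are not given: they have to be found in the camera images.
- sash (a joint): Travel of the sliding window (clear pane 405 mm wide, 155 mm tall) along its leaning rails, in m: 0 at the bottom stop, grows as it is pushed up, 0.24 at the top stop. The rails lean back, away from the robot, by 0.35 rad (20 degrees) from vertical. The window is counterweighted (about balanced, inertia about 1.2 kg): 2.5 to 5 N along the rails moves it, and it stays where it is left.
- lip: Yellow lip along the foot of the sliding window, a bar 400 mm long, 40 mm deep and 14 mm thick that stands out from the pane towards the robot; it moves with the window. This body is its lower 9 mm. Origin: middle of the lip's front edge, half-way up the 14 mm. Axes: x into the enclosure (square to the pane, sloping down by 0.35 rad), y along the lip, z up along the rails, the way the window slides. Below the lip the front of the enclosure is open.
- lip_cap: The upper 5 mm of the same yellow lip (its top face); same origin and axes as lip.
- mark: Pair of green marks, tabs 12 mm high on the front of the two white side rails, beside the two ends of the lip and about 219 mm to either side of its middle. Origin: midway between them, half-way up, in the line along which the lip's origin slides; same axes as lip. The lip is level with the marks when its origin is here (z of the lip in this frame = 0). Their height differs from start to start; they are clamped.
- hood: Bench enclosure with white frame and clear walls, 460 mm wide, 270 mm deep, 455 mm tall, fixed to the bench. Origin: on the bench, under the middle of its front edge; x points into it, y along its front, z up. White floor 16 mm thick. A stirrer, its top 103 mm above the bench, stands inside, 100 mm or more behind the front edge.
- flask: Empty conical glass flask on the stirrer inside the enclosure, 76 mm wide, 118 mm tall. Origin: centre of its underside. Leave alone.
- amber: Amber glass bottle, 68 mm wide, 135 mm tall. Origin: centre of its underside. Leave alone.
- jar: White jar with blue cap, 64 mm wide, 75 mm tall. Origin: centre of its underside. Leave alone.
- tape: Roll of tape lying flat, 92 mm wide, 22 mm tall. Origin: centre of its underside. Leave alone.
- dish: Closed flat culture dish, 90 mm wide, 14 mm tall. Origin: centre of its underside. Leave alone.
- rack: Aluminium test tube rack on the floor of the enclosure beside the stirrer, with four capped tubes, 70 x 170 mm, 110 mm tall. Origin: centre of its underside. Leave alone.

How it is judged:
On the way, in this order (a step that is already met when the one before it is completed fails the run):
1. the fingers push against the underside of the lip while the window is still clearly below the marks (contact force between the fingers and lip above 1 N and z of lip in the frame of mark below -0.02 m), for 0.1 s.
2. the lip comes level with the marks (z of lip in the frame of mark between -0.008 and 0.008 m), for 0.2 s.
At the end, for the whole second after the job is handed in: The lip is level with the green marks within 8 mm along the rails and at rest, let go, with the flask, bottle, jar, tape, dish and rack within 20 mm of where they stood (all of step 2 and velocity of joint sash between -0.005 and 0.005 m/s and distance of each of flask, amber, jar, tape, dish, rack from where it was at the start of the episode below 0.02 m); the robot touches nothing.
It fails at once if the lip is pinched: fingers press on its top and its underside at once (contact force between the fingers and lip above 1 N and contact force between the fingers and lip_cap above 1 N).
It fails at once if a bystander is pushed, lifted or carried (distance of any of flask, amber, jar, tape, dish, rack from where it was at the start of the episode above 0.03 m).
It fails at once if a bystander is tipped over (angle between any of flask, amber, jar, rack's own z axis and vertical above 0.5 rad).
It also fails if it takes over 45 s, if anything falls off the work surface, if the arm or the gripper's body presses on something with over 40 N, if the wrist force passes 120 N, or if a joint passes its speed limit or range.

## Working session

There is one attempt and no reset: what is moved stays moved. The work goes in short steps, each a Python script; the robot and the scene stay as the last script left them, time stands still between calls to the robot, and variables do not carry over. Pictures are saved under pics/ and viewed, at most 10 in all, crops included, and the job is handed in when it is done.

```bash
mkdir -p pics
python3 - <<'E'
from workcell import *
import cv2
for n in("scene","top"):
    cv2.imwrite(f"pics/{n}0.png",read_camera(n)); print(n,calibration(n))
s=get_state();print(s)
E
```

```text
scene {'fov_y': 48.37723055977537, 'cx': 275.90594807377494, 'cy': 203.56943526899562, 'xyz': array([0.83292859, 0.52743652, 1.2091467 ]), 'rotation': array([-2.6744755 , -0.00526807,  2.74982084])}
top {'fov_y': 47.486147284821975, 'cx': 275.05519543172664, 'cy': 210.24244095183647, 'xyz': array([0.46061792, 0.05884038, 1.50287005]), 'rotation': array([-3.02607033,  0.00342508, -1.5984105 ])}
{'time': 0.1, 'q': array([ 1.14540112,  0.43517437,  0.02496381,  1.57400069, -0.01163164,
        1.13400136, -0.07510432]), 'qvel': array([ 0.00289492, -0.00148663,  0.00029257, -0.00296224, -0.00217103,
        0.00118212,  0.00018779]), 'tau': array([ 2.54549144e-03, -6.71762466e+01,  1.02819979e+00, -3.16906714e+01,
        1.58675696e-02,  7.11795015e-03, -8.62530987e-05]), 'eef_pos': array([ 0.19817848, -0.59253244,  0.40399315]), 'orientation': array([-3.14015730e+00,  9.86028484e-05,  3.22717076e-01]), 'ft_force': array([0.28128119, 0.65002117, 0.260786  ]), 'moment': array([0.00503966, 0.02543246, 0.04559907]), 'grip_force': 0.0, 'width': 0.08551418475992253}
```

View pics/scene0.png

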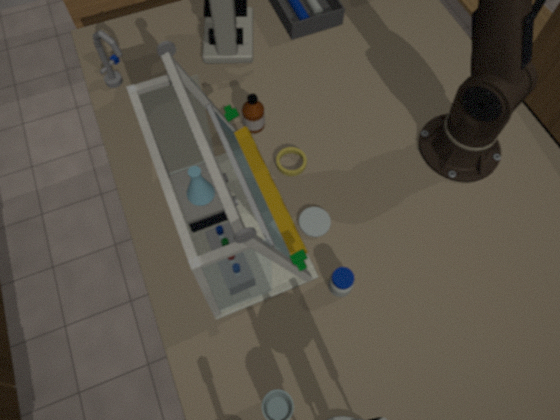

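View pics/top0.png

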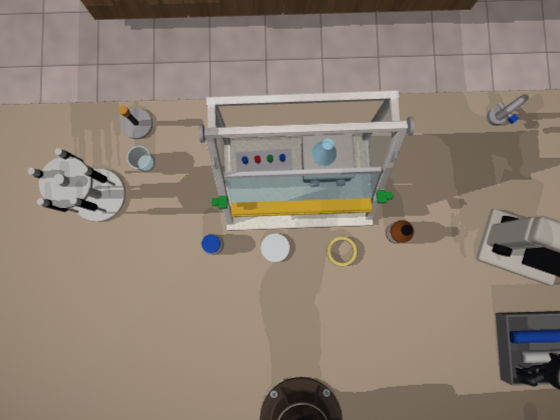

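```bash
cat > h.py <<'E'
from workcell import *
import cv2, numpy as np
from scipy.spatial.transform import Rotation as R
def cam(n):
    c=calibration(n); f=210/np.tan(np.radians(c['fov_y'])/2)
    return np.array([[f,0,c['cx']],[0,f,c['cy']],[0,0,1]]), R.from_euler('xyz',c['rotation']).as_matrix(), c['xyz']
def ray(n,p):
    K,r,o=cam(n); d=r@np.linalg.inv(K)@[p[0],p[1],1]; return o,d/np.linalg.norm(d)
def onz(n,p,z):
    o,d=ray(n,p); return o+d*(z-o[2])/d[2]
def tri(a,b):
    (o1,d1),(o2,d2)=ray('scene',a),ray('top',b)
    t=np.linalg.lstsq(np.c_[d1,-d2],o2-o1,rcond=None)[0]
    p,q=o1+d1*t[0],o2+d2*t[1]; return (p+q)/2,np.linalg.norm(p-q)
def proj(n,P):
    K,r,o=cam(n); v=K@(r.T@(np.asarray(P)-o)); return v[:2]/v[2]
E
python3 - <<'E'
from h import *
for n in("scene","top"):
    im=cv2.imread(f"pics/{n}0.png"); hsv=cv2.cvtColor(im,cv2.COLOR_BGR2HSV)
    for nm,lo,hi in(("green",(45,120,50),(80,255,255)),("yellow",(18,150,80),(34,255,255))):
        m=cv2.inRange(hsv,lo,hi)
        k,l,st,ce=cv2.connectedComponentsWithStats(m)
        for i in range(1,k):
            if st[i,4]>25:
                r=cv2.minAreaRect(np.argwhere(l==i)[:,::-1].astype(np.float32))
                print(n,nm,st[i],ce[i].round(1),cv2.boxPoints(r).round(1).tolist())
im=cv2.imread("pics/scene0.png")[90:290,200:330];a=cv2.resize(im,(390,600),interpolation=cv2.INTER_CUBIC)
t=cv2.imread("pics/top0.png")
b=cv2.resize(t[185:235,205:305],(400,200),interpolation=cv2.INTER_CUBIC);c=cv2.resize(t[185:235,300:400],(400,200),interpolation=cv2.INTER_CUBIC)
o=np.zeros((600,800,3),np.uint8);o[:,:390]=a;o[:200,395:795]=b;o[210:410,395:795]=c
cv2.imwrite("pics/crop.png",o)
E
```

```text
scene green [224 105  15  16 145] [230.2 112.7] [[220.5, 109.69999694824219], [231.10000610351562, 102.5999984741211], [238.8000030517578, 114.19999694824219], [228.1999969482422, 121.19999694824219]]
scene green [222 238   6   6  27] [224.4 240.7] [[221.0, 241.0], [224.5, 237.5], [228.0, 241.0], [224.5, 244.5]]
scene green [290 250  17  20 211] [298.8 259. ] [[289.20001220703125, 255.39999389648438], [302.79998779296875, 248.60000610351562], [310.79998779296875, 264.6000061035156], [297.20001220703125, 271.3999938964844]]
scene yellow [ 235  127   72  128 2022] [269.5 191.2] [[232.60000610351562, 132.0], [246.8000030517578, 125.19999694824219], [306.79998779296875, 251.60000610351562], [292.6000061035156, 258.3999938964844]]
top green [267 155   6   6  28] [269.6 157.6] [[267.0, 155.0], [272.0, 155.0], [272.0, 160.0], [267.0, 160.0]]
top green [376 190  17  13 160] [383.3 196. ] [[376.0, 190.0], [392.0, 190.0], [392.0, 202.0], [376.0, 202.0]]
top green [212 196  15  13 156] [219.8 201.7] [[212.0, 196.0], [226.0, 196.0], [226.0, 208.0], [212.0, 208.0]]
top yellow [ 231  198  141   19 1881] [301. 207.] [[230.60000610351562, 202.6999969482422], [370.70001220703125, 197.6999969482422], [371.20001220703125, 211.1999969482422], [231.10000610351562, 216.1999969482422]]
```

View pics/crop.png

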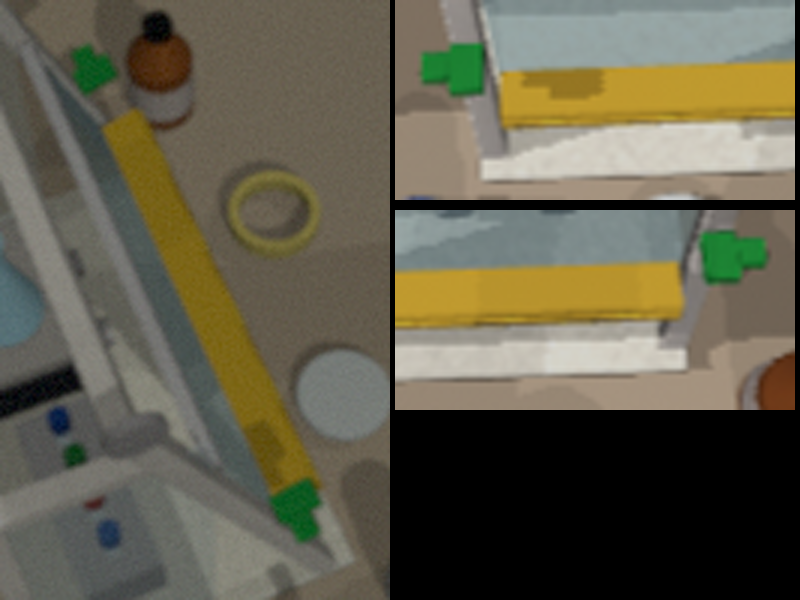

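Run:
```python
from h import *
np.set_printoptions(precision=4,suppress=True)
L=tri((298.8,259),(219.8,201.7));Rr=tri((230.2,112.7),(383.3,196));C=tri((269.5,191.2),(301,206.6))
print(L,Rr,C)
d=L[0]-Rr[0];print(np.linalg.norm(d[:2]))
yaw=np.arctan2(-d[0],d[1]);M=(L[0]+Rr[0])/2
H=R.from_euler('zy',[yaw,.35]).as_matrix()
print("yaw",yaw,"mid",M, "lipcentre in mark frame",H.T@(C[0]-M))
# lip top-face corners: scene inner/outer edge & top
for z in(0.05,): print()
for a,b in(((246.8,125.5),(371,210)),((232.6,132),(370.7,198)),((306,251),(231,214.5)),):
    p,e=tri(a,b);print(p,e,H.T@(p-M))
# bystanders base positions
for n,p,z in(("tape",(342,251),.022),("dish",(275,248),.014),("jar",(211,244),.075),("amber",(407,230),.135)): print(n,onz("top",p,z))
# hood front-bottom corners: top picture, floor top z=.016
for p in((227,229),(372,226)):print(onz("top",p,.016))
```

```text
(array([0.6397, 0.2104, 0.2016]), np.float64(0.00018230646101149357)) (array([ 0.6429, -0.2401,  0.1992]), np.float64(0.00046649968259331677)) (array([ 0.6251, -0.014 ,  0.1334]), np.float64(0.007330089454491363))
0.45044311534712816
yaw 0.007200225929040493 mid [ 0.6413 -0.0149  0.2004] lipcentre in mark frame [ 0.0077  0.0008 -0.0685]

[ 0.6088 -0.2117  0.1605] 0.0016794869663757151 [-0.0182 -0.1967 -0.0486]
[ 0.6474 -0.2175  0.1421] 0.0025814766308598475 [ 0.0243 -0.2028 -0.0527]
[0.6077 0.1845 0.1585] 0.0008542552740164912 [-0.0157  0.1995 -0.0509]
tape [ 0.5    -0.1441  0.022 ]
dish [0.5153 0.0626 0.014 ]
jar [0.5302 0.2533 0.075 ]
amber [ 0.5518 -0.3175  0.135 ]
[0.5785 0.2108 0.016 ]
[ 0.5753 -0.2419  0.016 ]
```

```bash
cat >> h.py <<'E'
np.set_printoptions(precision=4,suppress=True)
a=.32; yaw=.0072
RT=R.from_euler('z',yaw).as_matrix()@np.c_[[np.sin(a),0,np.cos(a)],[0,-1,0],[np.cos(a),0,-np.sin(a)]]
RPY=R.from_matrix(RT).as_euler('xyz')
H=R.from_euler('zy',[yaw,.35]).as_matrix()
P0=np.array([.608,-.0135,.1595])-H[:,2]*.014   # front edge of underside, at start
def tcp(x,z): return P0+H@[x,0,z]-.173*RT[:,2]
E
python3 - <<'E'
from h import *
w=[tcp(-.06,-.032)+[0,0,.2],tcp(-.06,-.032),tcp(.028,-.032),tcp(.028,.06)]
for p in w: print(p,inverse_kinematics(p,RPY))
close_gripper(20); move_pose(w[0],RPY); move_linear(w[1]); print(move_linear(w[2],velocity=.08,f_stop=4))
s=get_state();print(s['time'],s['eef_pos']-w[2],s['ft_force'],s['width'])
for n in("scene","top"):cv2.imwrite(f"pics/{n}1.png",read_camera(n))
cv2.imwrite("pics/c1.png",np.hstack([cv2.imread("pics/scene1.png")[60:340,150:500],cv2.imread("pics/top1.png")[120:400,150:450]]))
E
```

```text
[ 0.3717 -0.0151  0.3913] None
[ 0.3717 -0.0151  0.1913] None
[ 0.4543 -0.0145  0.1611] None
[ 0.4859 -0.0145  0.2475] [ 0.6708  0.861  -1.0733  2.5156  2.7758  1.3493  2.331 ]Traceback (most recent call last):
  File "<stdin>", line 4, in <module>
workcell.PlanningError: the arm cannot take that pose within its joint ranges
```

```bash
cat >> h.py <<'E'
def setup(a,ys,roll,y,ins=.028):
    # tool z: along underside (slope a) with in-plane yaw ys
    z=R.from_euler('zyz',[yaw,a,0]).as_matrix()@[np.cos(ys),np.sin(ys),0]
    yy=np.cross(z,[0,0,1]);yy/=np.linalg.norm(yy)
    T=np.c_[np.cross(yy,z),yy,z]@R.from_euler('z',roll).as_matrix()
    rpy=R.from_matrix(T).as_euler('xyz')
    def t(x,zz): return P0+H@[x,y,zz]-.173*T[:,2]
    return T,rpy,t
E
cat > scan.py <<'E'
from h import *
for a in(.3,.45,.6):
  for ys in(-.9,-.6,-.3,0,.3,.6,.9):
    for roll in(0,np.pi/2,np.pi,-np.pi/2):
      for y in(-.12,0,.12):
        T,rpy,t=setup(a,ys,roll,y)
        q=[inverse_kinematics(p,rpy) for p in(t(-.06,-.032),t(.028,-.032),t(.028,.06))]
        if all(k is not None for k in q): print(a,ys,round(roll,2),y,q[0],q[1],q[2])
E
time timeout 500 python3 scan.py
```

```text
0.3 -0.9 0 -0.12 [-0.4692  0.8886 -0.1586  2.4437  1.6658  1.5235  1.3973] [-0.5044  0.9408  0.0246  2.2638  1.75    1.3755  1.5042] [-0.608   0.7607  0.2085  2.2307  1.7219  1.2153  1.7091]
0.3 -0.9 0 0 [-0.4303  0.9366 -0.5258  2.2688  1.4658  1.799   1.5339] [-0.5865  0.9437 -0.1587  2.1224  1.5422  1.5148  1.6493] [-0.6842  0.7715  0.0249  2.0933  1.5042  1.3777  1.8532]
0.3 -0.9 0 0.12 [-0.4862  1.022  -0.7091  2.0541  1.386   1.9986  1.628 ] [-0.5017  1.0385 -0.5254  1.914   1.5069  1.8527  1.7747] [-0.5926  0.8488 -0.342   1.8876  1.4478  1.6987  1.961 ]
0.3 -0.9 1.57 -0.12 [-0.4692  0.8886 -0.1586  2.4437  1.6658  1.5235 -0.1735] [-0.5044  0.9408  0.0246  2.2638  1.75    1.3755 -0.0666] [-0.4715  0.7469  0.0248  2.2189  1.7354  1.3356  0.1737]
0.3 -0.9 1.57 0 [-0.2958  1.0053 -0.7098  2.2583  1.4986  1.9662 -0.0327] [-0.4486  0.9679 -0.3423  2.1105  1.5871  1.6633  0.094 ] [-0.4159  0.799  -0.342   2.0695  1.5844  1.6255  0.3026]
0.3 -0.9 1.57 0.12 [-0.4862  1.022  -0.7091  2.0541  1.386   1.9986  0.0572] [-0.5017  1.0385 -0.5254  1.914   1.5069  1.8527  0.2039] [-0.3562  0.9
[... 23320 characters left out ...]
32 -1.3101  1.2663 -2.0067] [ 0.6344  0.7647  0.0249  1.7842 -1.3141  1.3351 -2.1793]
0.6 0.9 3.14 0 [ 1.1083  0.8645 -0.6971  2.1617 -1.2425  0.7536 -1.965 ] [ 0.997   0.9655 -0.6958  1.9998 -1.2275  0.7093 -2.0323] [ 0.8444  0.7589 -0.5201  1.9422 -1.293   0.9037 -2.1788]
0.6 0.9 -1.57 -0.12 [ 1.296   0.9418 -0.753   1.9467 -0.8482  0.8636  2.428 ] [ 1.1609  1.0309 -0.7336  1.8011 -0.8572  0.8317  2.3839] [ 1.1429  0.9189 -0.7805  1.7359 -0.8447  0.8927  2.2153]
0.6 0.9 -1.57 0 [ 1.1814  0.9126 -0.807   2.1561 -1.1667  0.6689  2.6825] [ 1.0636  1.0131 -0.8018  1.9945 -1.1346  0.626   2.6104] [ 1.1085  0.9298 -0.9527  1.9204 -0.9592  0.6163  2.2909]
real	0m11.131s
user	0m1.159s
sys	0m0.121s
```

```bash
cat > go.py <<'E'
from h import *
for ys,y in((-.45,.05),(-.45,.08),(-.5,.06),(-.6,.05)):
    T,rpy,t=setup(.36,ys,0,y)
    up=t(-.07,-.03)+[0,0,.17]
    w=[up,t(-.07,-.03),t(.02,-.03),t(.022,.06)]
    q=[inverse_kinematics(p,rpy) for p in w]
    print(ys,y,[k is not None for k in q])
    if all(k is not None for k in q): break
else: raise SystemExit
print(w[0],w[2]); close_gripper(20); move_pose(w[0],rpy)
move_linear(w[1]); print(move_linear(w[2],velocity=.08,f_stop=5))
s=get_state();print(s['time'],s['eef_pos']-w[2],s['ft_force'],s['width'])
for n in("scene","top"):cv2.imwrite(f"pics/{n}1.png",read_camera(n))
cv2.imwrite("pics/c1.png",np.hstack([cv2.imread("pics/scene1.png")[60:340,150:500],cv2.imread("pics/top1.png")[120:400,150:450]]))
E
python3 go.py
```

```text
-0.45 0.05 [True, False, True, True]
-0.45 0.08 [True, True, True, True]
[0.3803 0.1401 0.3674] [0.4649 0.1408 0.1666]
False
6.2583 [-0.0003  0.0001  0.0001] [-0.2948  0.4322 -0.6386] 2.7079575077882995e-05
```

View pics/c1.png

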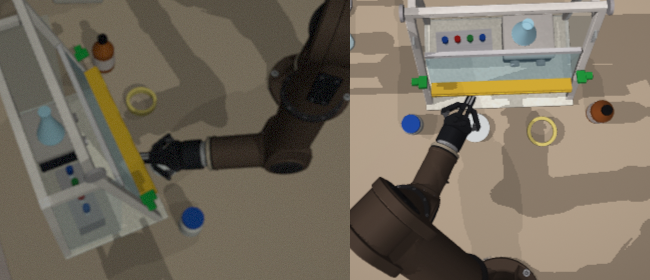

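The fingers sit beneath the lip (scene crop about (147,157), top crop about (473,97)). The window and bystanders have not moved. Next I push up to contact, then most of the way.

```bash
cat > look.py <<'E'
from h import *
def grab(tag):
    for n in("scene","top"):
        im=read_camera(n);cv2.imwrite(f"pics/{n}{tag}.png",im)
        hsv=cv2.cvtColor(im,cv2.COLOR_BGR2HSV)
        for nm,lo,hi in(("green",(45,120,50),(80,255,255)),("yellow",(18,150,80),(34,255,255))):
            k,l,st,ce=cv2.connectedComponentsWithStats(cv2.inRange(hsv,lo,hi))
            for i in range(1,k):
                if st[i,4]>60:
                    r=cv2.minAreaRect(np.argwhere(l==i)[:,::-1].astype(np.float32))
                    print(n,nm,st[i],ce[i].round(1),cv2.boxPoints(r).round(1).tolist() if nm=="yellow" else "")
E
python3 - <<'E'
from look import *
T,rpy,t=setup(.36,-.45,0,.08)
def z(): return (H.T@(get_state()['eef_pos']-t(0,0)))[2]
f0=get_state()['ft_force']
print(move_linear(t(.02,0.005),velocity=.02,f_stop=2), z(), get_state()['ft_force']-f0)
zc=z()
move_linear(t(.02,zc+.04),velocity=.025)
s=get_state();print(s['time'],zc,z(),s['ft_force']-f0)
grab("2")
E
```

```text
True -0.012264775039334364 [ 1.4383  0.6787 -0.3079]
9.1083 -0.012264775039334364 0.027730863553090127 [ 0.4489  1.5051 -2.5012]
scene green [224 106  15  15 140] [230.3 112.7] 
scene green [290 249  16  21 213] [298.6 259.1] 
scene yellow [ 229  120   73  135 2177] [265.  187.8] [[227.5, 124.9000015258789], [242.60000610351562, 117.9000015258789], [302.6000061035156, 247.6999969482422], [287.3999938964844, 254.6999969482422]]
top green [376 190  17  13 160] [383.3 196. ] 
top green [212 196  15  13 155] [219.8 201.6] 
top yellow [ 230  191  144   19 1995] [301.7 200.4] [[229.5, 196.0], [372.8999938964844, 190.89999389648438], [373.3999938964844, 205.39999389648438], [230.10000610351562, 210.60000610351562]]
```

```bash
cat > meas.py <<'E'
from h import *
import sys
# top-face edges along the lip: rows/cols of mask edges in several columns, matched by geometry
M=np.array([.6413,-.0149,.2004])
def edges(n,tag):
    im=cv2.imread(f"pics/{n}{tag}.png");m=cv2.inRange(cv2.cvtColor(im,cv2.COLOR_BGR2HSV),(18,150,80),(34,255,255))
    k,l,st,ce=cv2.connectedComponentsWithStats(m);l=(l==1+np.argmax(st[1:,4]))
    return l
for tag in sys.argv[1:]:
    # front & back edge lines of the lip in each view -> planes; intersect at given y (mark frame)
    res=[]
    E={}
    for n in("scene","top"):
        l=edges(n,tag)
        if n=="top":   # vary column
            c=np.arange(245,360); lo=[np.flatnonzero(l[:,k]) for k in c]
            back=[(k,v[0]-.5) for k,v in zip(c,lo)]; front=[(k,v[-1]+.5) for k,v in zip(c,lo)]
        else:
            ys,_=np.nonzero(l); r=np.arange(ys.min()+15,ys.max()-25); lo=[np.flatnonzero(l[k]) for k in r]
            back=[(v[0]-.5,k) for k,v in zip(r,lo)]; front=[(v[-1]+.5,k) for k,v in zip(r,lo)]
        for nm,p in(("back",back),("front",front)):
            vx,vy,x,y=cv2.fitLine(np.float32(p),cv2.DIST_HUBER,0,.01,.01).ravel()
            o,d1=ray(n,(x,y));_,d2=ray(n,(x+50*vx,y+50*vy)); nn=np.cross(d1,d2);nn/=np.linalg.norm(nn)
            E[n,nm]=(nn,nn@o)
    for nm in("back","front"):
        for y in(-.15,0,.15):
            A=np.array([E["scene",nm][0],E["top",nm][0],H[:,1]]); b=[E["scene",nm][1],E["top",nm][1],H[:,1]@M+y]
            p=np.linalg.solve(A,b);print(tag,nm,y,p,H.T@(p-M))
E
python3 meas.py 0 2
```

```text
0 back -0.15 [ 0.6459 -0.1647  0.1479] [ 0.0212 -0.15   -0.0477]
0 back 0 [ 0.6447 -0.0147  0.1478] [ 0.0212  0.     -0.0482]
0 back 0.15 [0.6435 0.1352 0.1477] [ 0.0212  0.15   -0.0488]
0 front -0.15 [ 0.607  -0.165   0.1486] [-0.0155 -0.15   -0.0604]
0 front 0 [ 0.6058 -0.015   0.1493] [-0.0158  0.     -0.0602]
0 front 0.15 [0.6045 0.135  0.1499] [-0.0162  0.15   -0.06  ]
2 back -0.15 [ 0.6599 -0.1647  0.185 ] [ 0.0217 -0.15   -0.0081]
2 back 0 [ 0.6585 -0.0147  0.1856] [ 0.0212 -0.     -0.008 ]
2 back 0.15 [0.6571 0.1352 0.1863] [ 0.0208  0.15   -0.0079]
2 front -0.15 [ 0.621 -0.165  0.184] [-0.0145 -0.15   -0.0224]
2 front 0 [ 0.6197 -0.015   0.1848] [-0.015 -0.    -0.022]
2 front 0.15 [0.6184 0.135  0.1857] [-0.0154  0.15   -0.0217]
```

Run:
```python
import cv2,numpy as np
s=cv2.imread("pics/scene2.png");t=cv2.imread("pics/top2.png")
f=lambda im,x,y:cv2.resize(im[y:y+30,x:x+40],(400,300),interpolation=cv2.INTER_NEAREST)
o=np.vstack([np.hstack([f(s,215,98),f(s,280,243)]),np.hstack([f(t,360,183),f(t,206,188)])])
cv2.imwrite("pics/c2.png",cv2.convertScaleAbs(o,alpha=1.3))
```

```text
(no output)
```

View pics/c2.png

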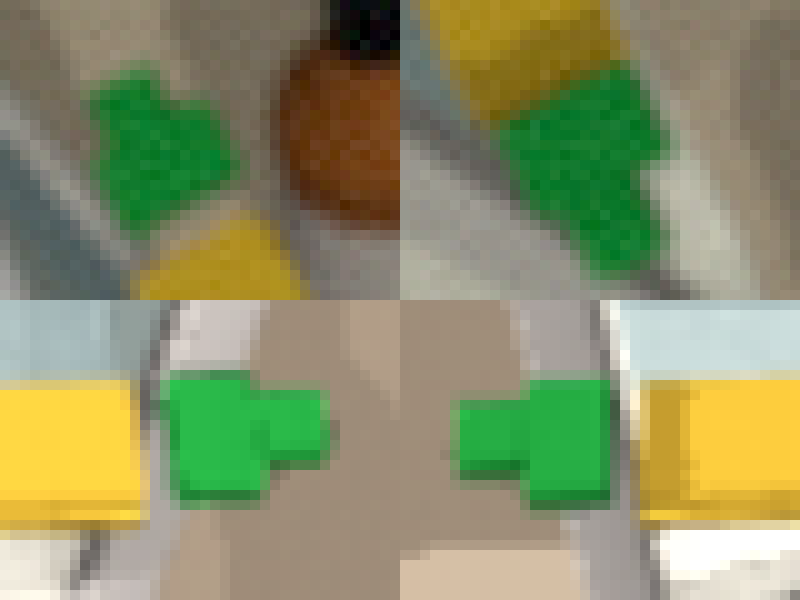

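Run:
```python
from h import *
M=np.array([.6413,-.0149,.2004])
S=lambda x,y,ox,oy:(x/10+ox-.5,y/10+oy-.5)
P={'R fi':(S(240,165,215,98),S(178,192,360,183)),'R fo':(S(212,103,215,98),S(265,188,360,183)),'R bi':(S(138,232,215,98),S(166,75,360,183)),
'L fi':(S(228,65,280,243),S(210,195,206,188)),'L fo':(S(267,155,280,243),S(125,200,206,188)),'L bi':(S(100,130,280,243),S(210,82,206,188)),'L bo':(S(135,215,280,243),S(128,84,206,188))}
for k,(a,b) in P.items():
    p,e=tri(a,b);print(k,round(e,4),H.T@(p-M))
```

```text
R fi 0.001 [-0.0188 -0.2054  0.0029]
R fo 0.0024 [-0.0184 -0.2292  0.0015]
R bi 0.0055 [ 0.0154 -0.2052  0.0033]
L fi 0.0008 [-0.0168  0.2071 -0.0015]
L fo 0.0003 [-0.0162  0.2303 -0.003 ]
L bi 0.0014 [0.0162 0.2074 0.002 ]
L bo 0.0005 [0.0166 0.2297 0.0026]
```

```bash
python3 - <<'E'
from look import *
M=np.array([.6413,-.0149,.2004])
for a,b in(((239,118.3),(373.8,203.7)),((302,248.8),(229.7,208.5))):
    p,e=tri(a,b);print(e,H.T@(p-M))
T,rpy,t=setup(.36,-.45,0,.08)
move_linear(t(.02,-.01226+.049),velocity=.02)
print(get_state()['time'],get_state()['eef_pos']-t(.02,-.01226+.049)); grab("3")
s=cv2.imread("pics/scene3.png");tt=cv2.imread("pics/top3.png")
f=lambda im,x,y:cv2.resize(im[y:y+30,x:x+40],(400,300),interpolation=cv2.INTER_NEAREST)
o=np.vstack([np.hstack([f(s,215,98),f(s,280,243)]),np.hstack([f(tt,360,183),f(tt,206,188)])])
cv2.imwrite("pics/c3.png",cv2.convertScaleAbs(o,alpha=1.3))
E
python3 meas.py 3
```

```text
0.004414606358093158 [-0.0152 -0.2    -0.0104]
0.0018551823588794777 [-0.0136  0.2003 -0.0184]
9.8083 [ 0.0002 -0.0002  0.0004]
scene green [225 105  14  16 142] [230.4 112.8] 
scene green [290 250  16  20 214] [298.5 259. ] 
scene yellow [ 227  118   74  137 2225] [263.8 186.8] [[225.8000030517578, 122.69999694824219], [240.89999389648438, 115.80000305175781], [301.5, 247.8000030517578], [286.3999938964844, 254.6999969482422]]
top green [376 190  17  13 161] [383.2 195.9] 
top green [212 196  15  13 155] [219.8 201.6] 
top yellow [ 230  190  145   19 2022] [301.6 198.8] [[229.5, 194.3000030517578], [373.70001220703125, 189.1999969482422], [374.20001220703125, 203.5], [230.0, 208.60000610351562]]
3 back -0.15 [ 0.6632 -0.1647  0.1938] [ 0.0218 -0.15    0.0013]
3 back 0 [ 0.6619 -0.0147  0.1948] [ 0.0213 -0.      0.0018]
3 back 0.15 [0.6606 0.1352 0.1957] [0.0209 0.15   0.0022]
3 front -0.15 [ 0.6245 -0.165   0.1938] [-0.0146 -0.15   -0.012 ]
3 front 0 [ 0.623  -0.015   0.1927] [-0.0145 -0.     -0.0135]
3 front 0.15 [0.6216 0.135  0.1916] [-0.0144  0.15   -0.015 ]
```

View pics/c3.png

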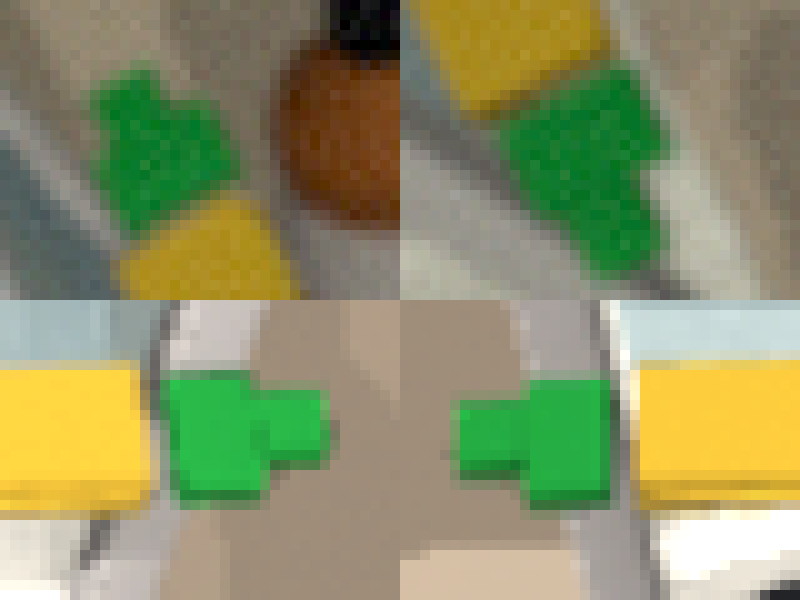

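Run:
```python
from h import *
M=np.array([.6413,-.0149,.2004])
S=lambda x,y,ox,oy:(x/10+ox-.5,y/10+oy-.5)
for k,a,b in(('Rf',S(255,197,215,98),S(148,193,360,183)),('Lf',S(205,48,280,243),S(240,187,206,188)),('Rb',S(118,262,215,98),S(140,67,360,183)),('Lb',S(72,112,280,243),S(237,65,206,188))):
    p,e=tri(a,b);print(k,round(e,4),H.T@(p-M))
# mask-based scale check: predict pixel of lip & mark centre
```

```text
Rf 0.0026 [-0.0175 -0.1976 -0.0009]
Lf 0.0013 [-0.013   0.1994 -0.0052]
Rb 0.0008 [ 0.0225 -0.2008 -0.0005]
Lb 0.0023 [0.0207 0.2002 0.0024]
```

```bash
python3 - <<'E'
from look import *
T,rpy,t=setup(.36,-.45,0,.08)
zf=-.01226+.051
move_linear(t(.02,zf),velocity=.015); sleep(.4)
move_linear(t(.02,zf-.03),velocity=.05)
move_linear(t(-.07,zf-.03),velocity=.12)
move_linear(t(-.07,zf-.03)+[0,0,.1],velocity=.12)
print(get_state()['time'],get_state()['ft_force']); grab("4")
s=cv2.imread("pics/scene4.png");tt=cv2.imread("pics/top4.png")
cv2.imwrite("pics/c4.png",np.hstack([s[60:340,150:500],tt[120:400,150:450]]))
E
python3 meas.py 4
```

```text
13.225 [ 0.0883 -0.8258 -0.6671]
scene green [224 105  15  16 143] [230.3 112.7] 
scene green [290 250  16  21 212] [298.7 259.3] 
scene yellow [479  26  13  25 137] [485.4  38.4] [[476.20001220703125, 47.79999923706055], [489.0, 25.399999618530273], [494.70001220703125, 28.700000762939453], [481.8999938964844, 51.099998474121094]]
scene yellow [ 227  118   74  137 2216] [263.5 186.5] [[224.6999969482422, 122.80000305175781], [239.39999389648438, 115.9000015258789], [301.1000061035156, 247.6999969482422], [286.3999938964844, 254.60000610351562]]
top green [376 190  17  13 161] [383.2 195.9] 
top green [212 196  15  13 155] [219.8 201.6] 
top yellow [ 230  189  145   20 2016] [301.8 198.5] [[229.5, 194.10000610351562], [373.70001220703125, 188.89999389648438], [374.20001220703125, 203.0], [230.0, 208.10000610351562]]
4 back -0.15 [ 0.6637 -0.1647  0.195 ] [ 0.0218 -0.15    0.0026]
4 back 0 [ 0.6623 -0.0147  0.1958] [0.0213 0.     0.0029]
4 back 0.15 [0.6609 0.1352 0.1967] [0.0208 0.15   0.0032]
4 front -0.15 [ 0.6248 -0.165   0.1953] [-0.0148 -0.15   -0.0104]
4 front 0 [ 0.6237 -0.015   0.1941] [-0.0144 -0.     -0.012 ]
4 front 0.15 [0.6226 0.135  0.1928] [-0.0139  0.15   -0.0135]
```

View pics/c4.png

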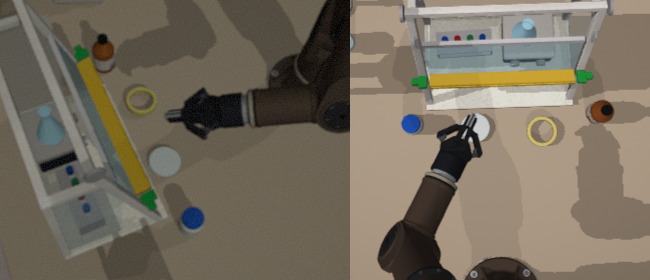

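The lip now lies between the two green marks: in the top crop it runs from (428,80) to (575,76), with the marks at (420,82) and (585,77). Its measured height is within about 1 mm of level. The hand is clear and the bystanders stand where they did.

```bash
python3 -c "
from workcell import *
print(hand_in())"
```

```text
the job is handed in; nothing more can be done
None
```

I pushed the window up from beneath its lip until the lip measured about 1 mm from level with the green marks. I then took the hand away and handed the job in at about 13 s; the bystanders looked unmoved, and no verdict came back.

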